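# Three walnuts from the nut dispenser

### The job

Stand the low, wide white mug upright on the worktop under the spout of the nut dispenser, let go of it, and then turn the dispenser's knob clockwise by exactly three clicks, so that three walnuts roll out into the mug and the other two stay in the drum. Leave the mug standing there and do not disturb the tall narrow cup.

Things in the scene. Friction and masses are not known exactly. Their poses are not given: they have to be found in the camera images.
- dispenser: Nut dispenser of white and clear plastic, fixed, 308 mm high with its knob. Origin on the worktop under the vertical axis of drum and knob; the spout points along its -x, z up. Foot plate x -50 to 80, y -65 to 65 mm, 12 mm thick; column at the back; clear drum of radius 70 mm from z = 190 to 239 mm; white cap (radius 41 mm) up to 257 mm; black knob on top.
- drop (a point): Point on the worktop (z = 0) on the dispenser's centre line, 130 mm out from the drum's axis, axes as the dispenser's: the mug's axis belongs here. A mug standing here has its rim partly under the spout, with about 18 mm between rim and spout, so it must be brought in low over the worktop, from the front or the side.
- knob (a joint): Turn of knob and paddle wheel, rad: 0 at the start, grows clockwise seen from above; a stop keeps it from going back. It clicks every 60 degrees (1.047 rad): let go, it falls into the nearest click with at most about 0.2 N m. Each click forward drops one walnut, which falls about half-way to the click.
- knob_grip (a point): Centre of the knob's black bar, on the drum's axis, 285 mm above the worktop. The bar is 64 mm long (its x axis), 14 mm thick (its y axis), 46 mm high (262 to 308 mm above the worktop); grip it from above across its thickness. The axes turn with the knob. Nothing but the bar stands above 262 mm.
- mug_c (a point): Centre (half-way up, on the axis) of the low, wide white china mug: outer diameter 105 mm, inner diameter 90 mm, 108 mm high, 0.34 kg, loose. z is up; its handle points along -y.
- mug_handle (a point): Point in the middle of the mug's handle, 74 mm from the mug's axis and 75 mm above its underside. The handle lies in the mug's y-z plane, is 15 mm thick (x axis) and reaches from 19 to 96 mm above the underside and out to 92 mm from the axis.
- tall_cup_c (a point): Centre of the tall narrow white china cup (72 mm wide, 120 mm high, with a handle, loose), a bystander that stays where it is.
- nut_1_c (a point): Centre of a walnut (smooth ball of 34 mm, 15 g), the first to fall as the knob is turned clockwise. The walnuts start in five of the drum's six bays.
- nut_2_c (a point): Centre of the second walnut to fall.
- nut_3_c (a point): Centre of the third walnut to fall.
- nut_4_c (a point): Centre of the fourth walnut, which must stay in the drum.
- nut_5_c (a point): Centre of the fifth walnut, which must stay in the drum.
- spout_lip (a point): Middle of the end of the spout's floor, 108 mm from the drum's axis, 131 mm above the worktop (underside 126 mm); axes as the dispenser's. The white chute slopes at 18 degrees, is 52 mm wide here and widens to about 105 mm under the drum; its side walls stand 24 mm above its floor. The walnuts leave the lip at about 0.5 m/s.

How it is judged:
By the outcome, as a careful person would: the job done as asked, in the order asked, and still so for the second after the job is handed in, with the robot touching nothing.
It also fails if it takes over 67 s, if anything falls off the work surface, if the arm or the gripper's body presses on something with over 40 N, if the wrist force passes 120 N, or if a joint passes its speed limit or range.

### The arm

A 7-joint arm with a two-finger parallel gripper is mounted at the origin on a cart in front of the work surface, level with it; the furniture and walls round the work are solid. World frame = base frame: x ahead of the robot, y to its left, z up, the work surface at z = 0. Lengths are in m, angles in rad, forces in N, time in s.
With the tool pointing down it reaches from about 0.425 to 0.875 m from the base axis. Payload 4.7 kg.
Tool frame: the origin (TCP) lies on the centre line of the jaws, within the pads' length; the fingertips stand 14 mm ahead of it and the grasp point (between the pads) lies 5 mm behind it; z points along the fingers, y is the direction in which the jaws open and shut (so a half turn about z gives the same grasp; the last joint's range is limited). The gripper opens to 87 mm and grips with 3 to 60 N. Pads are 19 mm wide; open, the fingers measure 117 mm over their backs; the gripper's body (75 mm by 190 mm) begins 51 mm behind the grasp point.
Start: joints at [1.219, 0.321, -0.07, 1.45, 0.023, 1.371, -0.057], TCP at [0.232, -0.607, 0.237] pointing down, gripper open.
Joint ranges: [-2.86, 2.86], [-0.3, 2.09], [-1.38, 1.24], [0.06, 2.45], [-1.56, 4.7], [0.09, 2.05], [-2.69, 2.69]. Speed limits (rad/s): [2.57, 2.57, 3.14, 3.14, 3.14, 3.14, 3.14].

### API

Orientations are given as a rotation vector (axis times angle).
In Python, from bench import ctrl gives the robot as it stands. The module is installed in compiled form; this text tells all that it offers.
- The arm moves only by the tool step_arm, never from a script. Its argument "plan" is a list of rows, each a list of 3 entries, a list of its own where there are three numbers: the turn, a rotation vector about the tool's x, y, z in rad, then the shift along the tool's x, y, z in m, then the closure in counts, from 0 (fully open) to 255 (shut). In form: [[[rx, ry, rz], [x, y, z], hand], ...]. A call has exactly 10 rows; each row is the pose to reach, as a shift and turn from the pose commanded when the call began, along the tool's axes at that moment; what a row does not reach only later rows make up. A row lasts 1/8 s, in which the tool goes at most 62.5 mm and 10.7 degrees, less where a joint would pass 70% of its speed; a pose out of reach is approached as far as the arm can. A call with a gripper value outside its range is refused whole. The fingers move at their own pace and stop on an object; "squeeze" is the grip in N (left out, the last holds). Time passes only in rows, so rows that repeat a pose let the fingers close, or fill a call up. It gives the time, the measured TCP pose, the force and the opening at its end, in the units of the state.
- ctrl.get_state(): the state, without advancing time (a new reading comes with each control period).
- ctrl.get_image(name): name is "scene" or "top"; returns the picture (384x512x3 uint8, red, green, blue); there is no depth.
- ctrl.calibration(name): a dict with "fov_y" (degrees; the focal length in pixels is half the picture's height over the tangent of half this angle, whatever the lens; pixels are square), "cx", "cy" (the principal point, pixels), "rvec" (rotation vector, rad) and "tvec" (3), from world to camera coordinates, as OpenCV has them. Camera axes: x right, y down, z forward; pixel columns grow to the right and rows downward; lengths in m; the calibration is good to about 2 mm. A picture is of the moment at which its call begins. calibration takes no time and is no camera call.
- ctrl.close_job(): hands the job in, once; it reports no verdict.
Trained networks look in the newest picture that a camera, given by its name, has taken for a name from the list of things; names that differ only in an ending like _2 or _b are one class to them, and where a whole thing is asked for, a point or a joint stands for the part that bears it (a point fixed in the world has none). Each returns a list of dicts, best first, with "score" (0 to 1); they miss things now and then, are a little off and sometimes report something else, mostly with a low value. They report only what shows in the picture. A call takes as long as a camera call.
- ctrl.cut_out(camera, label): "pixels" (384x512 bool, what is visible of it) and "rect" ([left, top, width, height] in pixels, round what is visible of it).
The state is a dict: "time": time; "joint_positions": joint angles; "qd": joint speeds; "joint_torque": joint torques, N m; "position": TCP position; "tool_rot": TCP orientation; "ft_force": force on the tool from outside, world axes, zero at the start; "torque": the same for the moment, N m; "grip_width": opening from 0.0 (shut) to 1.0 (fully open).
Only numpy, scipy, OpenCV 4.12 (cv2) and the standard library are available. Lean on these libraries where they do the work, as an engineer would, in place of code of your own. Each camera call takes 0.05 s, during which the arm holds its last target.

## Working session

There is one attempt and no reset: what is moved stays moved. The work goes in short steps, Python scripts to look and compute and a tool call to move; the robot and the scene stay as the last step left them, time stands still between calls to the robot, and variables do not carry over. Pictures are saved under pics/ and viewed, and the job is handed in when it is done.

Besides the shell and the picture viewer there is one more tool, called after "Request:" as name(argument=value, ...) on one line, values as JSON. step_arm: Moves the arm, as the interface text tells. Its arguments: {"type":"object","properties":{"plan":{"type":"array"},"squeeze":{"type":"number"}},"required":["plan"]}

```bash
ls; mkdir -p pics
python3 - <<'E'
from bench import ctrl
import cv2,json
print(ctrl.get_state())
for n in ("scene","top"):
    im=ctrl.get_image(n); cv2.imwrite(f"pics/a_{n}.png",im[:,:,::-1]); print(n,ctrl.calibration(n))
E
```

```text
pics
{'time': 0.0, 'joint_positions': array([ 1.21908923,  0.32182636, -0.07008758,  1.45170397,  0.02261415,
        1.37080092, -0.05688451]), 'qd': array([ 4.66191428e-04, -7.21615379e-04,  3.63144341e-04,  4.80323430e-04,
        4.62348531e-05,  1.07561793e-03,  2.28316170e-04]), 'joint_torque': array([ 1.16114488e-04, -4.91287100e+01, -4.03894270e-01, -3.12530208e+01,
       -6.39674510e-02,  4.36861231e-02,  1.79861372e-04]), 'position': array([ 0.23226406, -0.60650508,  0.2354448 ]), 'tool_rot': array([-3.08731152e+00, -5.71145907e-01,  7.30953535e-04]), 'ft_force': array([ 0.07635603,  0.39395973, -0.33558023]), 'torque': array([-0.0245821 , -0.05706436, -0.04651713]), 'grip_width': 1.0005227489896937}
scene {'fov_y': 42.50150698213321, 'cx': 257.42067308081687, 'cy': 189.9167997785707, 'rvec': array([ 0.87044049, -2.4769408 ,  1.104833  ]), 'tvec': array([0.31988456, 0.39104572, 1.06060486])}
top {'fov_y': 52.669845869945334, 'cx': 254.7826587252795, 'cy': 194.36507963349436, 'rvec': array([ 2.18712983, -2.12592343,  0.15455111]), 'tvec': array([-0.12370169,  0.54741353,  1.15871835])}
```

View pics/a_scene.png

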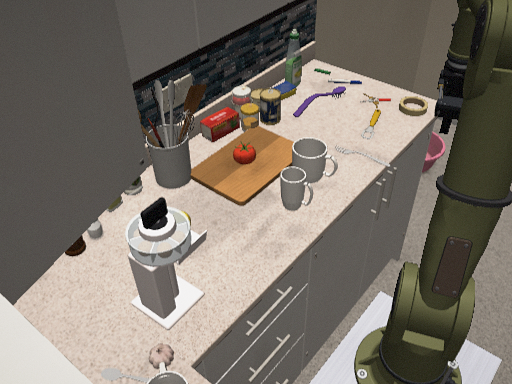

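View pics/a_top.png

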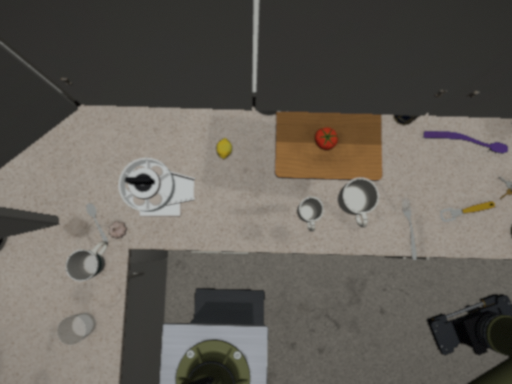

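```bash
cat > h.py <<'E'
import numpy as np,cv2
from bench import ctrl
def cam(n):
    c=ctrl.calibration(n); f=192/np.tan(np.radians(c["fov_y"]/2))
    K=np.array([[f,0,c["cx"]],[0,f,c["cy"]],[0,0,1]]); R=cv2.Rodrigues(np.array(c["rvec"]))[0]
    return K,R,np.array(c["tvec"])
def proj(n,P):
    K,R,t=cam(n); q=(np.atleast_2d(P)@R.T+t)@K.T; return q[:,:2]/q[:,2:]
def back(n,uv,z):
    K,R,t=cam(n); C=-R.T@t; d=np.linalg.solve(K,np.c_[np.atleast_2d(uv),np.ones(len(np.atleast_2d(uv)))].T).T@R
    return C+d*((z-C[2])/d[:,2])[:,None]
E
python3 - <<'E'
from h import *
np.set_printoptions(precision=4,suppress=True)
for n in("scene","top"):
    K,R,t=cam(n);print(n,"C",-R.T@t)
    ctrl.get_image(n)
    im=ctrl.get_image(n)
    for l in("mug_c","mug_handle","tall_cup_c","dispenser","knob_grip","spout_lip"):
        for d in ctrl.cut_out(n,l)[:3]:
            p=d["pixels"];v,u=np.nonzero(p)
            print(n,l,round(d["score"],2),d["rect"],p.sum(),u.mean(),v.mean())
            np.save(f"pics/{n}_{l}_{d['score']:.2f}.npy",p)
E
ls pics
```

```text
scene C [-0.1053  0.6044  1.0019]
scene mug_c 0.71 [291.3, 136.9, 44.9, 44.9] 1265 311.07272727272726 157.699604743083
scene mug_c 0.64 [123.2, 198.1, 82.0, 131.4] 6854 161.77502188503064 261.362124306974
scene mug_handle 0.75 [290.9, 136.2, 46.6, 43.4] 1399 311.6211579699786 157.74553252323088
scene tall_cup_c 0.66 [281.0, 168.4, 32.1, 41.4] 1105 294.006334841629 187.13122171945702
scene tall_cup_c 0.37 [289.5, 138.1, 45.7, 42.1] 1274 311.56671899529044 157.69387755102042
scene dispenser 0.65 [122.4, 196.5, 85.4, 136.9] 6661 162.0663564029425 261.5245458639844
scene dispenser 0.43 [281.3, 164.4, 31.6, 46.4] 1063 293.7431796801505 187.37911571025398
scene knob_grip 0.94 [144.5, 197.5, 22.8, 32.2] 647 155.02472952086552 214.71561051004636
scene spout_lip 0.95 [124.2, 198.2, 80.2, 130.8] 6822 161.9092641454119 261.6690120199355
top C [ 0.3914 -0.0989  1.2226]
top mug_c 0.74 [335.9, 176.9, 43.0, 49.5] 1363 357.7659574468085 198.2824651504035
top mug_handle 0.71 [335.5, 181.4, 43.2, 46.9] 1296 358.2561728395062 198.48456790123456
top mug_handle 0.62 [115.1, 157.7, 77.7, 59.8] 3337 153.8939166916392 188.32094695834581
top tall_cup_c 0.86 [299.6, 197.4, 24.8, 34.5] 638 309.7115987460815 211.25705329153604
top dispenser 0.96 [118.5, 158.1, 76.9, 57.3] 3249 154.4145891043398 188.30409356725147
top knob_grip 0.7 [126.7, 172.3, 25.2, 19.2] 368 140.55434782608697 181.7201086956522
top spout_lip 0.75 [120.3, 154.5, 75.4, 60.7] 3310 154.02537764350453 187.9462235649547
a_scene.png
a_top.png
scene_dispenser_0.43.npy
scene_dispenser_0.65.npy
scene_knob_grip_0.94.npy
scene_mug_c_0.64.npy
scene_mug_c_0.71.npy
scene_mug_handle_0.75.npy
scene_spout_lip_0.95.npy
scene_tall_cup_c_0.37.npy
scene_tall_cup_c_0.66.npy
top_dispenser_0.96.npy
top_knob_grip_0.70.npy
top_mug_c_0.74.npy
top_mug_handle_0.62.npy
top_mug_handle_0.71.npy
top_spout_lip_0.75.npy
top_tall_cup_c_0.86.npy
```

Run:
```python
import cv2
a=cv2.imread("pics/a_top.png")
cv2.imwrite("pics/z1.png",cv2.resize(a[140:240,100:220],None,fx=6,fy=6,interpolation=cv2.INTER_CUBIC))
cv2.imwrite("pics/z2.png",cv2.resize(a[160:240,280:400],None,fx=6,fy=6,interpolation=cv2.INTER_CUBIC))
a=cv2.imread("pics/a_scene.png")
cv2.imwrite("pics/z3.png",cv2.resize(a[180:330,100:230],None,fx=4,fy=4,interpolation=cv2.INTER_CUBIC))
```

```text
(no output)
```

View pics/z1.png

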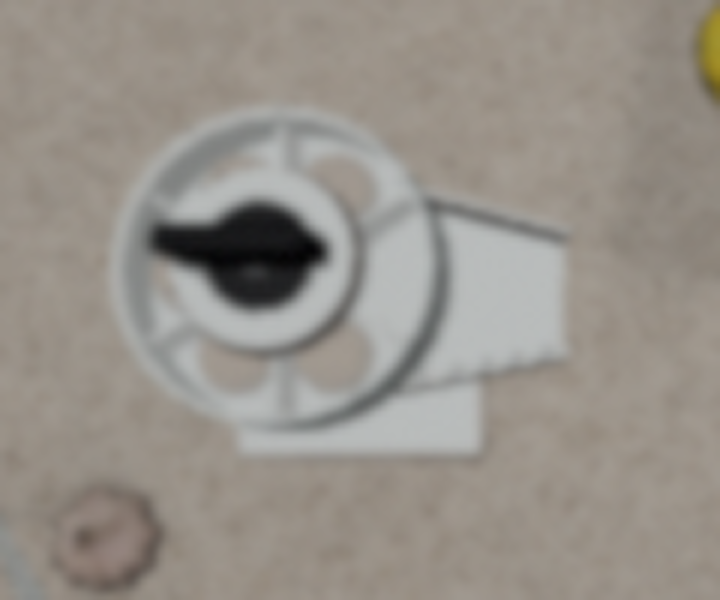

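View pics/z2.png

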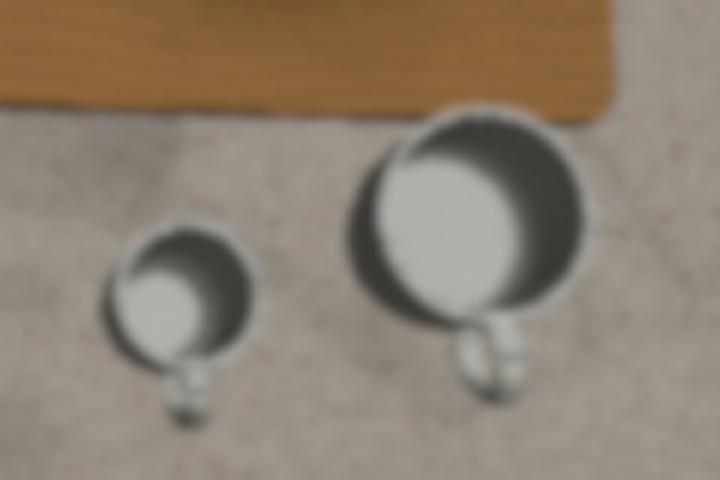

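View pics/z3.png

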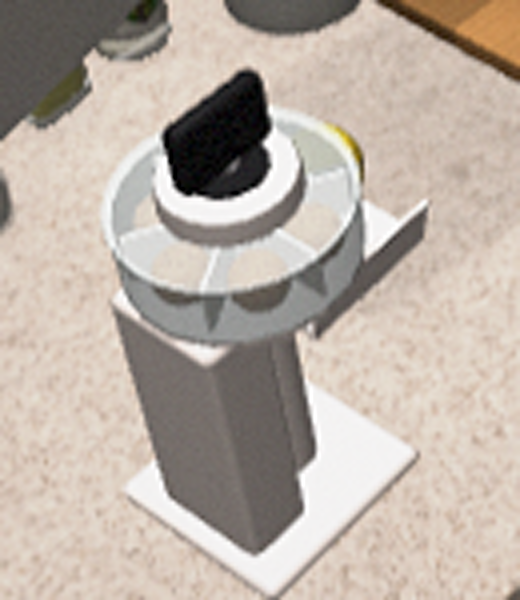

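Run:
```python
from h import *
from scipy.optimize import least_squares
np.set_printoptions(precision=4,suppress=True)
s=lambda u,v,f,a,b:(u/f+a-.5+.5/f*1,v/f+b-.5+.5/f)
T=lambda u,v:s(u,v,6,100,140); S=lambda u,v:s(u,v,4,100,180)
# dispenser pts (local, cam, px)
obs=[("top",(.080,0,0),None)]
obs=[("top",(-.050,.065,.012),T(482,455)),("top",(.080,.065,.012),T(240,455)),
("scene",(.08,-.065,.012),None)]
obs=[o for o in obs if o[2]]
lip=[("top",(-.108,-.026,.155),T(567,237)),("top",(-.108,.026,.155),T(567,352))]
# seen from scene: foot plate corners
sc=[("scene",None,S(130,487)),("scene",None,S(272,582)),("scene",None,S(415,455))]
for n,_,p in sc: print("foot scene",back(n,p,.012))
for n,l,p in obs+lip: print(l,p,back(n,p,l[2]))
for n,c,z in (("top",T(258,262),.257),("top",T(280,268),.239),("scene",S(231,175),.257)): print("axis",n,back(n,c,z))
m=s(482,213,6,280,160); print("mug rim",back("top",m,.108)); print("handle end",back("top",s(493,398,6,280,160),.075),back("top",s(493,375,6,280,160),.096))
m=s(187,297,6,280,160); print("cup rim",back("top",m,.12),"h",back("top",s(187,420,6,280,160),.07))
p=back("top",m,.12)
```

```text
foot scene [[0.5983 0.2531 0.012 ]]
foot scene [[0.4816 0.245  0.012 ]]
foot scene [[0.479  0.1284 0.012 ]]
(-0.05, 0.065, 0.012) (179.91666666666666, 215.41666666666666) [[0.4811 0.1233 0.012 ]]
(0.08, 0.065, 0.012) (139.58333333333334, 215.41666666666666) [[0.4775 0.2487 0.012 ]]
(-0.108, -0.026, 0.155) (194.08333333333334, 179.08333333333334) [[0.5729 0.0631 0.155 ]]
(-0.108, 0.026, 0.155) (194.08333333333334, 198.25) [[0.5191 0.0605 0.155 ]]
axis top [[0.5411 0.1762 0.257 ]]
axis top [[0.5416 0.1718 0.239 ]]
axis scene [[0.5377 0.1757 0.257 ]]
mug rim [[ 0.548  -0.4132  0.108 ]]
handle end [[ 0.4606 -0.4272  0.075 ]] [[ 0.4705 -0.4213  0.096 ]]
cup rim [[ 0.5018 -0.2686  0.12  ]] h [[ 0.4458 -0.2768  0.07  ]]
```

```bash
cat > ov.py <<'E'
from h import *
import sys
def circ(c,r,z,n=72):
    a=np.linspace(0,2*np.pi,n); return np.c_[c[0]+r*np.cos(a),c[1]+r*np.sin(a),np.full(n,z)]
def draw(n,img,lines,box,f):
    u0,v0,u1,v1=box
    o=cv2.resize(img[v0:v1,u0:u1],None,fx=f,fy=f,interpolation=cv2.INTER_CUBIC)
    for L,c in lines:
        q=((proj(n,L)+.5-[u0,v0])*f).astype(int)
        cv2.polylines(o,[q.reshape(-1,1,2)],False,c,1)
    return o
def disp(x,y,yaw,k):
    c,s=np.cos(yaw),np.sin(yaw); Rz=np.array([[c,-s,0],[s,c,0],[0,0,1]])
    W=lambda P:np.array(P)@Rz.T+[x,y,0]
    L=[(W([[-.05,-.065,.012],[.08,-.065,.012],[.08,.065,.012],[-.05,.065,.012],[-.05,-.065,.012]]),(0,0,255)),
    (W(circ((0,0),.07,.239)),(0,255,0)),(W(circ((0,0),.041,.257)),(255,0,0)),
    (W([[-.108,-.026,.155],[-.108,.026,.155]]),(255,0,255)),(W([[-.108,-.026,.131],[-.108,.026,.131]]),(0,128,255)),(W(circ((-.13,0),.0525,0)),(0,255,255))]
    c,s=np.cos(k),np.sin(k);
    bar=lambda z:np.array([[a*.032*c-b*.007*s+x,a*.032*s+b*.007*c+y,z] for a,b in((1,1),(1,-1),(-1,-1),(-1,1),(1,1))])
    L+=[(bar(.308),(0,255,255)),(bar(.262),(0,200,200))]
    return L
def mug(x,y,h,r=.0525,H=.108,reach=.092):
    d=np.array([np.cos(h),np.sin(h),0]);p=np.array([x,y,0])
    return [(circ((x,y),r,H),(0,0,255)),(circ((x,y),r,0),(0,255,0)),(np.array([p+d*r+[0,0,.096],p+d*reach+[0,0,.08],p+d*reach+[0,0,.035],p+d*r+[0,0,.019]]),(255,0,0))]
E
cat > o1.py <<'E'
from ov import *
D=disp(.541,.174,np.pi/2+.03,np.pi/2-.03)
M=mug(.548,-.413,np.pi+.13)+mug(.5018,-.2686,np.pi+.13,.036,.12,.07)
t=cv2.imread("pics/a_top.png");s=cv2.imread("pics/a_scene.png")
cv2.imwrite("pics/o1.png",draw("top",t,D,(105,140,205,230),6))
cv2.imwrite("pics/o2.png",draw("scene",s,D,(105,180,235,330),4))
cv2.imwrite("pics/o3.png",np.vstack([draw("top",t,M,(280,165,400,235),5),draw("scene",s,M,(240,130,360,215),5)])[:, :])
E
python3 o1.py
```

```text
(no output)
```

View pics/o1.png

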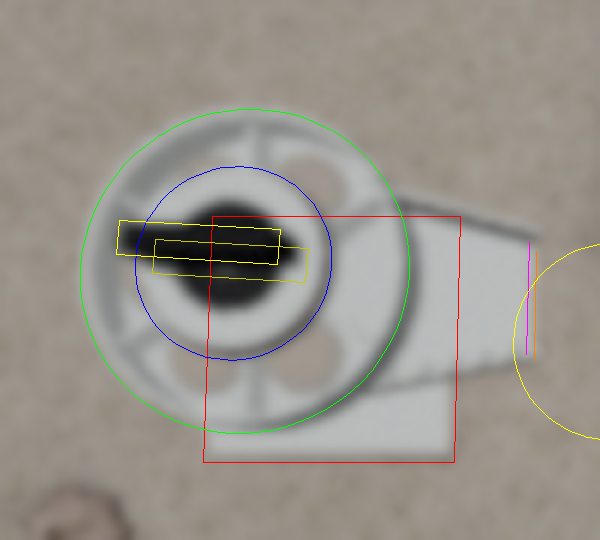

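View pics/o2.png

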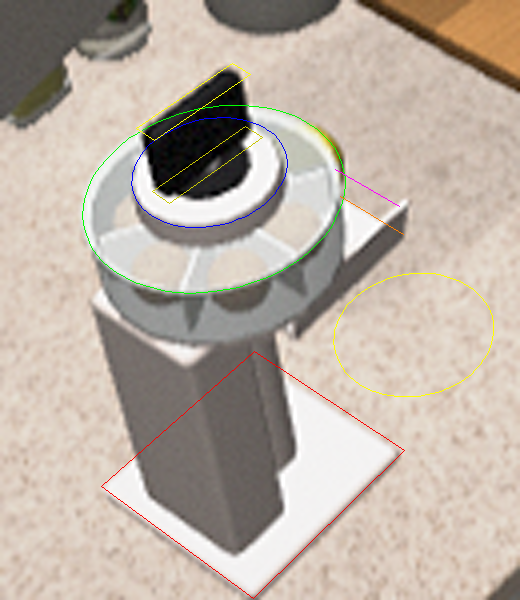

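View pics/o3.png

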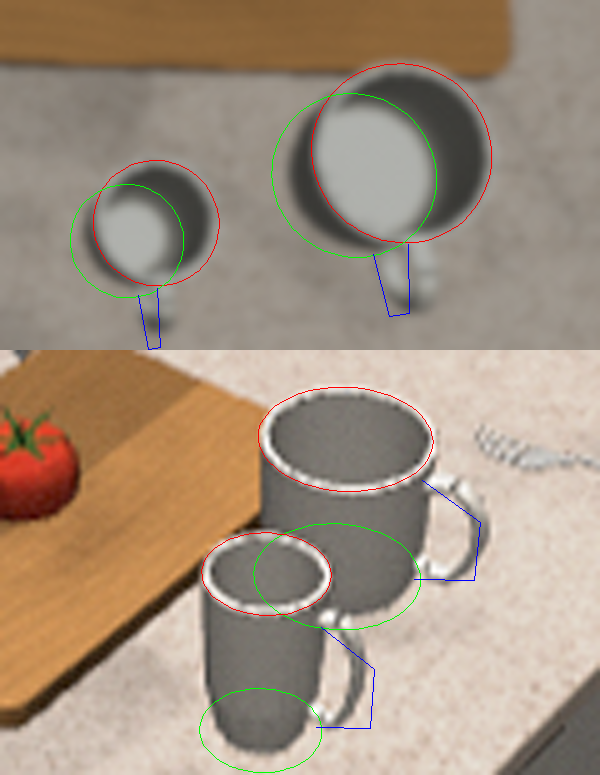

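```bash
cat > o2.py <<'E'
from ov import *
t=cv2.imread("pics/a_top.png");s=cv2.imread("pics/a_scene.png")
A=[];B=[]
for k in (np.pi/2+.03,np.pi/2-.05,np.pi/2-.13):
    D=disp(.5425,.172,np.pi/2+.03,k)
    D=[d for d in D if d[1][0]==0 and d[1][1]>=200 and len(d[0])==5 ]
    A.append(draw("top",t,D,(118,165,162,200),6)); B.append(draw("scene",s,D,(130,190,174,235),6))
A=np.hstack(A);B=np.hstack(B)
cv2.imwrite("pics/o4.png",np.vstack([A,B]))
A=[];B=[]
for h in (.13,.22,.31):
    M=mug(.548,-.413,np.pi+h)
    A.append(draw("top",t,M,(330,170,385,230),4)); B.append(draw("scene",s,M,(285,130,340,190),4))
cv2.imwrite("pics/o5.png",np.vstack([np.hstack(A),np.hstack(B)]))
D=disp(.5425,.172,np.pi/2+.03,np.pi/2-.03)
cv2.imwrite("pics/o6.png",draw("top",t,D,(105,140,205,230),6))
E
python3 o2.py
```

```text
(no output)
```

View pics/o4.png

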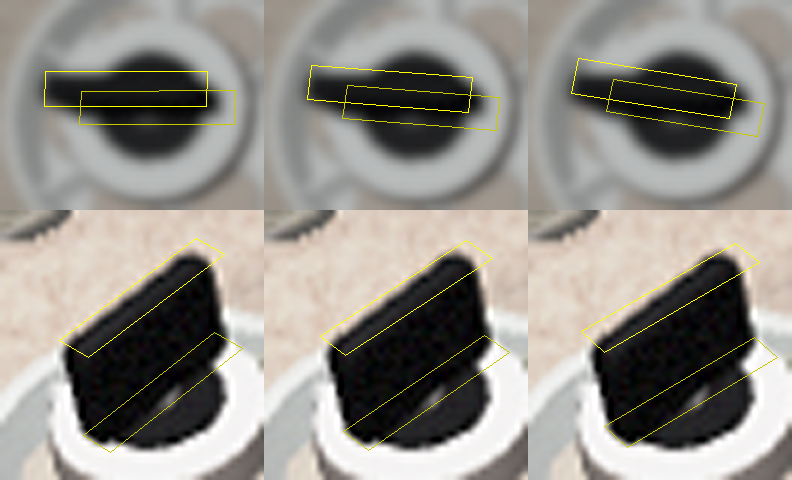

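View pics/o5.png

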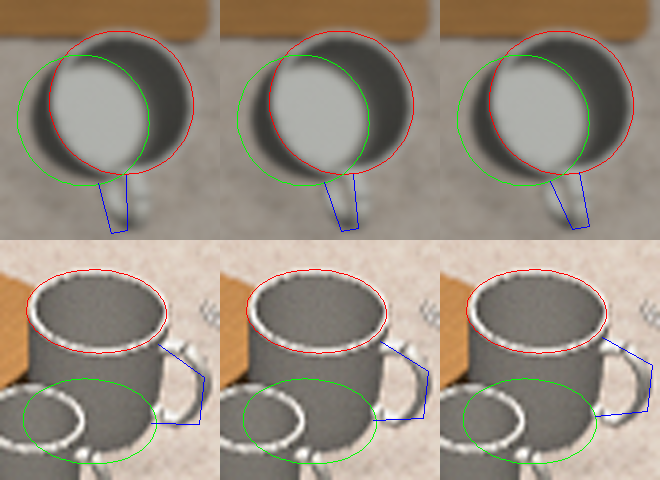

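View pics/o6.png

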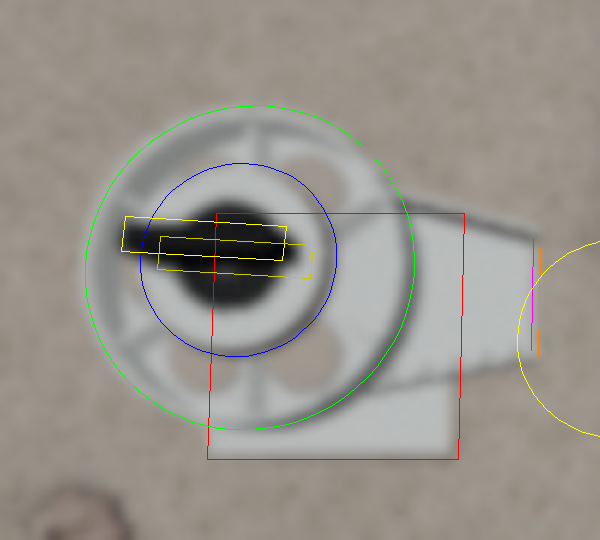

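```bash
cat > mv.py <<'E'
from h import *
from scipy.spatial.transform import Rotation as Ro
def goal(p,jaw,mod=True):
    """tool-frame shift+turn to world TCP p, pointing down with jaw (tool y) at angle jaw"""
    s=ctrl.get_state(); R=Ro.from_rotvec(s["tool_rot"]); 
    out=[]
    for j in ([jaw,jaw+np.pi] if mod else [jaw]):
        y=np.array([np.cos(j),np.sin(j),0]);z=np.array([0,0,-1.]);x=np.cross(y,z)
        G=Ro.from_matrix(np.c_[x,y,z]); out.append((R.inv()*G).as_rotvec())
    out=min(out,key=np.linalg.norm)
    sh=R.inv().apply(np.array(p)-s["position"])
    print("t",round(s["time"],2),"pos",s["position"].round(4),"jaw",np.round(np.arctan2(*R.as_matrix()[[1,0],1]),3),"q",s["joint_positions"].round(2),"F",s["ft_force"].round(1),"w",round(s["grip_width"],3))
    print("  turn",out.round(3),"shift",sh.round(4),"norm",np.linalg.norm(sh).round(3))
E
python3 -c "
from mv import *
goal([.476,-.431,.20],1.821);goal([.476,-.431,.072],1.821)"
```

```text
t 0.9 pos [ 0.2325 -0.607   0.2366] jaw -1.205 q [ 1.22  0.32 -0.07  1.45  0.02  1.37 -0.06] F [-0.3 -0.2 -0.2] w 0.997
  turn [0.    0.    0.116] shift [ 0.2904 -0.0773  0.0366] norm 0.303
t 0.9 pos [ 0.2325 -0.607   0.2366] jaw -1.205 q [ 1.22  0.32 -0.07  1.45  0.02  1.37 -0.06] F [-0.3 -0.2 -0.2] w 0.997
  turn [0.    0.    0.116] shift [ 0.2904 -0.0773  0.1646] norm 0.343
```

Request:
step_arm(plan=[[[0,0,0.02],[0.04,-0.01,0.0],0],[[0,0,0.04],[0.09,-0.024,0.005],0],[[0,0,0.06],[0.14,-0.037,0.01],0],[[0,0,0.08],[0.19,-0.05,0.02],0],[[0,0,0.1],[0.24,-0.064,0.03],0],[[0,0,0.116],[0.275,-0.073,0.036],0],[[0,0,0.116],[0.29,-0.077,0.036],0],[[0,0,0.116],[0.29,-0.077,0.036],0],[[0,0,0.116],[0.29,-0.077,0.036],0],[[0,0,0.116],[0.29,-0.077,0.036],0]], squeeze=50)

```text
time: 2.15
position: [0.4741, -0.4332, 0.2009]
tool_rot: [3.117, 0.386, -0.001]
ft_force: [-0.4, -0.5, 0.1]
grip_width: 0.997
```

Run:
```python
from mv import *
goal([.476,-.431,.072],1.821)
for n,b in(("top",(310,150,410,250)),("scene",(260,80,390,210))):
    im=ctrl.get_image(n)[:,:,::-1].copy(); u0,v0,u1,v1=b
    cv2.imwrite(f"pics/b_{n}.png",cv2.resize(im[v0:v1,u0:u1],None,fx=4,fy=4,interpolation=cv2.INTER_CUBIC))
```

```text
t 2.15 pos [ 0.4741 -0.4332  0.2009] jaw -1.324 q [ 0.86  0.33 -0.21  1.52  0.07  1.3  -0.68] F [-0.4 -0.5  0.1] w 0.997
  turn [ 0.001  0.001 -0.004] shift [ 0.0025 -0.0018  0.1289] norm 0.129
```

View pics/b_scene.png

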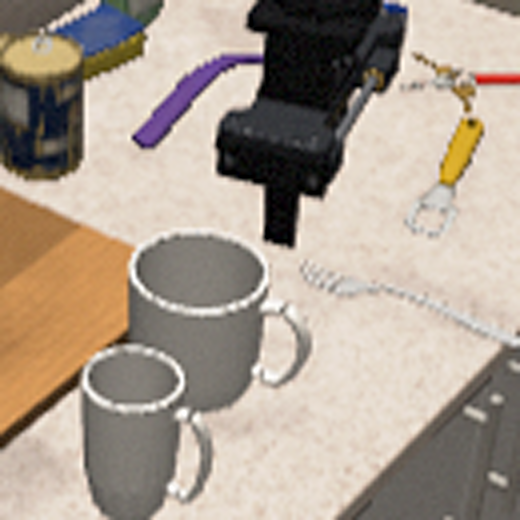

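View pics/b_top.png

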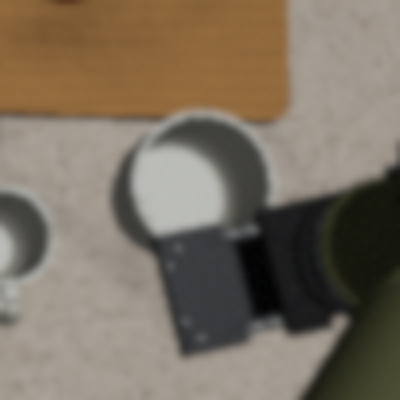

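```bash
python3 -c "
from mv import *
for n,o in(('top',(310,150)),('scene',(260,80))):
  print(n,(proj(n,[[.4741,-.4332,.20],[.4741,-.4332,.28],[.476,-.431,.075]])-o)*4)"
```

```text
top [[269.65210959 273.61242438]
 [312.18861635 264.2420793 ]
 [211.9389465  283.02397201]]
scene [[302.70635906 188.67439759]
 [312.73065914  91.35598787]
 [284.74171498 327.31757771]]
```

Request:
step_arm(plan=[[[0,0,0],[0.002,-0.001,0.02],0],[[0,0,0],[0.002,-0.002,0.045],0],[[0,0,0],[0.002,-0.002,0.07],0],[[0,0,0],[0.002,-0.002,0.09],0],[[0,0,0],[0.002,-0.002,0.11],0],[[0,0,0],[0.002,-0.002,0.122],0],[[0,0,0],[0.002,-0.002,0.128],0],[[0,0,0],[0.002,-0.002,0.128],0],[[0,0,0],[0.002,-0.002,0.128],0],[[0,0,0],[0.002,-0.002,0.128],0]])

```text
time: 3.5
position: [0.4776, -0.4293, 0.0734]
tool_rot: [3.116, 0.391, 0.001]
ft_force: [0.3, 0.1, 0.0]
grip_width: 1.0
```

Run:
```python
from mv import *
goal([.476,-.431,.072],1.821)
for n,b in(("top",(310,150,410,250)),("scene",(260,80,390,210))):
    im=ctrl.get_image(n)[:,:,::-1].copy(); u0,v0,u1,v1=b
    cv2.imwrite(f"pics/c_{n}.png",cv2.resize(im[v0:v1,u0:u1],None,fx=4,fy=4,interpolation=cv2.INTER_CUBIC))
```

```text
t 3.5 pos [ 0.4776 -0.4293  0.0734] jaw -1.321 q [ 0.85  0.43 -0.2   1.65  0.1   1.07 -0.7 ] F [0.3 0.1 0. ] w 1.0
  turn [ 0.001 -0.001 -0.   ] shift [-0.002   0.0013  0.0014] norm 0.003
```

View pics/c_scene.png

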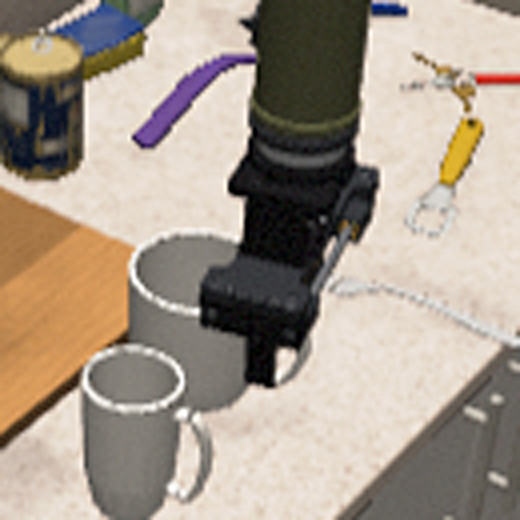

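Request:
step_arm(plan=[[[0,0,0],[0,0,0],120],[[0,0,0],[0,0,0],255],[[0,0,0],[0,0,0],255],[[0,0,0],[0,0,0],255],[[0,0,0],[0,0,0],255],[[0,0,0],[0,0,0],255],[[0,0,0],[0,0,0],255],[[0,0,0],[0,0,0],255],[[0,0,0],[0,0,0],255],[[0,0,0],[0,0,0],255]], squeeze=55)

```text
time: 4.85
position: [0.4772, -0.4291, 0.0726]
tool_rot: [3.117, 0.391, 0.0]
ft_force: [0.9, -0.2, -0.7]
grip_width: 0.159
```

Request:
step_arm(plan=[[[0,0,0],[0,0,-0.003],255],[[0,0,0],[0,0,-0.006],255],[[0,0,0],[0,0,-0.01],255],[[0,0,0],[0,0,-0.015],255],[[0,0,0],[0,0,-0.02],255],[[0,0,0],[0,0,-0.025],255],[[0,0,0],[0,0,-0.03],255],[[0,0,0],[0,0,-0.03],255],[[0,0,0],[0,0,-0.03],255],[[0,0,0],[0,0,-0.03],255]])

```text
time: 6.1
position: [0.477, -0.4288, 0.1023]
tool_rot: [-3.117, -0.391, 0.001]
ft_force: [-0.2, -0.2, -3.9]
grip_width: 0.159
```

Run:
```python
from mv import *
goal([.476,-.431,.072],1.821)
for n,b in(("top",(310,150,410,250)),("scene",(260,80,390,210))):
    im=ctrl.get_image(n)[:,:,::-1].copy(); u0,v0,u1,v1=b
    cv2.imwrite(f"pics/d_{n}.png",cv2.resize(im[v0:v1,u0:u1],None,fx=4,fy=4,interpolation=cv2.INTER_CUBIC))
```

```text
t 6.1 pos [ 0.477  -0.4288  0.1023] jaw -1.321 q [ 0.85  0.4  -0.2   1.62  0.09  1.12 -0.69] F [-0.2 -0.2 -3.9] w 0.159
  turn [-0.  0. -0.] shift [-0.0015  0.0019  0.0303] norm 0.03
```

View pics/d_scene.png

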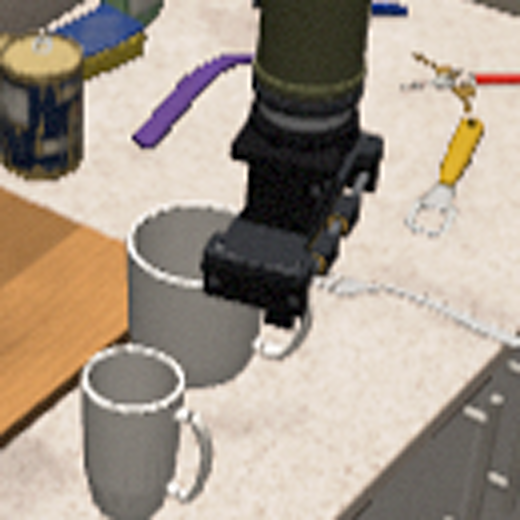

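Request:
step_arm(plan=[[[0,0,0],[0,0,-0.008],255],[[0,0,0],[0,0,-0.024],255],[[0,0,0],[0,0,-0.042],255],[[0,0,0],[0,0,-0.06],255],[[0,0,0],[0,0,-0.078],255],[[0,0,0],[0,0,-0.096],255],[[0,0,0],[0,0,-0.114],255],[[0,0,0],[0,0,-0.128],255],[[0,0,0],[0,0,-0.135],255],[[0,0,0],[0,0,-0.135],255]])

```text
time: 7.45
position: [0.4773, -0.4291, 0.2379]
tool_rot: [3.117, 0.391, 0.001]
ft_force: [-0.4, 0.6, -4.2]
grip_width: 0.159
```

Run:
```python
from mv import *
goal([.548,-.14,.237],.03,False)
```

```text
t 7.45 pos [ 0.4773 -0.4291  0.2379] jaw -1.321 q [ 0.86  0.31 -0.21  1.47  0.07  1.37 -0.68] F [-0.4  0.6 -4.2] w 0.159
  turn [ 1.000e-03  0.000e+00 -1.351e+00] shift [ 0.14   -0.2626  0.0008] norm 0.298
```

Request:
step_arm(plan=[[[0,0,-0.07],[0.007,-0.013,0],255],[[0,0,-0.22],[0.023,-0.044,0],255],[[0,0,-0.39],[0.041,-0.077,0],255],[[0,0,-0.56],[0.059,-0.112,0],255],[[0,0,-0.74],[0.078,-0.146,0],255],[[0,0,-0.92],[0.097,-0.18,0],255],[[0,0,-1.09],[0.115,-0.214,0],255],[[0,0,-1.24],[0.13,-0.243,0],255],[[0,0,-1.32],[0.138,-0.258,0],255],[[0,0,-1.351],[0.14,-0.263,0],255]])

```text
time: 8.7
position: [0.5478, -0.138, 0.237]
tool_rot: [-2.184, -2.257, 0.0]
ft_force: [0.3, 0.1, -3.4]
grip_width: 0.158
```

Run:
```python
from mv import *
goal([.548,-.14,.078],.03,False)
for n,b in(("top",(100,120,400,270)),("scene",(100,80,400,280))):
    im=ctrl.get_image(n)[:,:,::-1].copy(); u0,v0,u1,v1=b
    cv2.imwrite(f"pics/e_{n}.png",cv2.resize(im[v0:v1,u0:u1],None,fx=2.5,fy=2.5,interpolation=cv2.INTER_CUBIC))
```

```text
t 8.7 pos [ 0.5478 -0.138   0.237 ] jaw 0.033 q [ 0.67  0.18 -0.53  1.65  0.09  1.34  0.16] F [ 0.3  0.1 -3.4] w 0.158
  turn [-0.001 -0.     0.003] shift [-0.0021  0.0002  0.159 ] norm 0.159
```

View pics/e_scene.png

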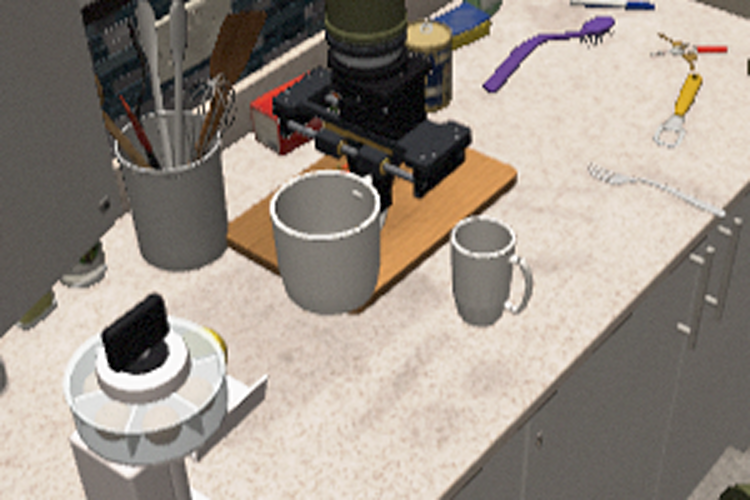

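View pics/e_top.png

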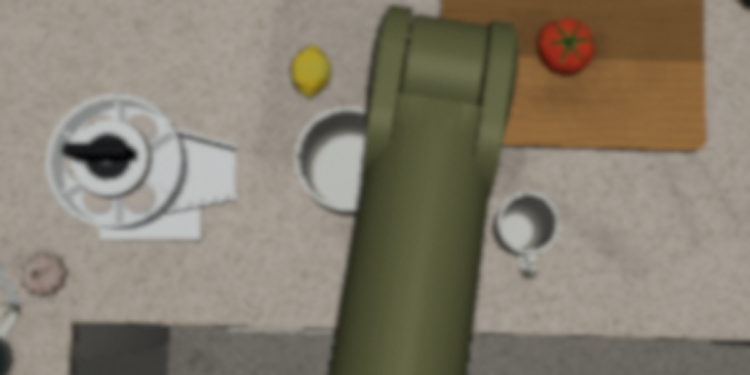

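Request:
step_arm(plan=[[[0,0,0],[0,0,0.01],255],[[0,0,0],[0,0,0.03],255],[[0,0,0],[0,0,0.052],255],[[0,0,0],[0,0,0.076],255],[[0,0,0],[0,0,0.1],255],[[0,0,0],[0,0,0.122],255],[[0,0,0],[0,0,0.14],255],[[0,0,0],[0,0,0.152],255],[[0,0,0],[0,0,0.158],255],[[0,0,0],[0,0,0.158],255]])

```text
time: 10.05
position: [0.5479, -0.1395, 0.0795]
tool_rot: [-2.188, -2.254, 0.0]
ft_force: [-0.4, 0.8, -3.5]
grip_width: 0.157
```

Run:
```python
from mv import *
from ov import *
goal([.5477,-.0315,.079],.03,False)
s=ctrl.get_state()
p=s["position"]; tx=Ro.from_rotvec(s["tool_rot"]).as_matrix()[:,0]; m=p+.0735*tx; dz=p[2]-.0726
print(m)
L=[(circ(m,.0525,.108+dz),(0,0,255)),(circ(m,.0525,dz),(0,255,0))]+disp(.5415,.172,np.pi/2+.03,np.pi/2-.05)[2:6]
im=ctrl.get_image("scene")[:,:,::-1].copy()
cv2.imwrite("pics/f_s.png",draw("scene",im,L,(110,130,290,300),4))
im=ctrl.get_image("top")[:,:,::-1].copy()
cv2.imwrite("pics/f_t.png",draw("top",im,L,(110,130,290,260),4))
```

```text
t 10.05 pos [ 0.5479 -0.1395  0.0795] jaw 0.03 q [ 0.65  0.32 -0.51  1.83  0.18  1.04  0.09] F [-0.4  0.8 -3.5] w 0.157
  turn [-0. -0. -0.] shift [0.108  0.003  0.0005] norm 0.108
[ 0.54569302 -0.06606041  0.07948477]
```

View pics/f_s.png

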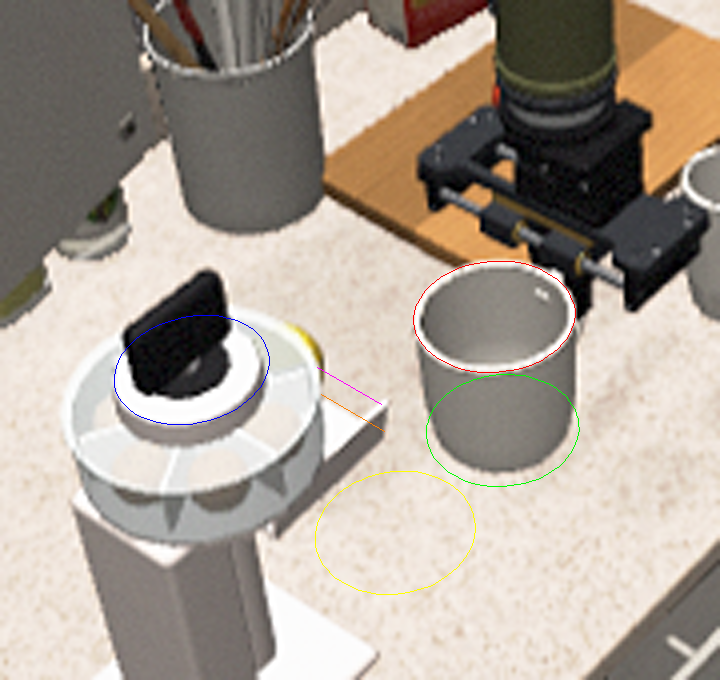

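View pics/f_t.png

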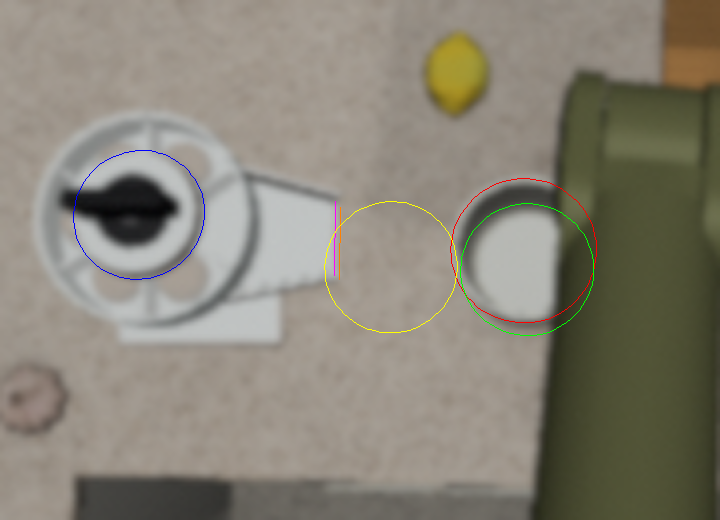

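Request:
step_arm(plan=[[[0,0,0],[0.006,0,0],255],[[0,0,0],[0.02,0.0005,0],255],[[0,0,0],[0.035,0.001,0],255],[[0,0,0],[0.05,0.0015,0],255],[[0,0,0],[0.065,0.002,0],255],[[0,0,0],[0.08,0.002,0],255],[[0,0,0],[0.093,0.003,0],255],[[0,0,0],[0.103,0.003,0],255],[[0,0,0],[0.108,0.003,0],255],[[0,0,0],[0.108,0.003,0],255]])

```text
time: 11.4
position: [0.5476, -0.0313, 0.0795]
tool_rot: [2.187, 2.255, -0.0]
ft_force: [0.3, -0.3, -4.6]
grip_width: 0.159
```

Request:
step_arm(plan=[[[0,0,0],[0,0,0.002],255],[[0,0,0],[0,0,0.004],255],[[0,0,0],[0,0,0.0055],255],[[0,0,0],[0,0,0.0065],255],[[0,0,0],[0,0,0.0072],255],[[0,0,0],[0,0,0.0072],255],[[0,0,0],[0,0,0.0072],255],[[0,0,0],[0,0,0.0072],255],[[0,0,0],[0,0,0.0072],255],[[0,0,0],[0,0,0.0072],255]])

```text
time: 12.65
position: [0.5477, -0.0318, 0.0726]
tool_rot: [2.188, 2.254, -0.0]
ft_force: [-0.7, -2.5, 0.8]
grip_width: 0.159
```

Run:
```python
from mv import *
from ov import *
goal([.5477,-.0315,.0726],.03,False)
s=ctrl.get_state()
p=s["position"]; tx=Ro.from_rotvec(s["tool_rot"]).as_matrix()[:,0]; m=p+.0735*tx; dz=p[2]-.0726
print(m)
L=[(circ(m,.0525,.108+dz),(0,0,255)),(circ(m,.0525,dz),(0,255,0))]+disp(.5415,.172,np.pi/2+.03,np.pi/2-.05)[2:6]
im=ctrl.get_image("scene")[:,:,::-1].copy()
cv2.imwrite("pics/g_s.png",draw("scene",im,L,(110,130,290,300),4))
im=ctrl.get_image("top")[:,:,::-1].copy()
cv2.imwrite("pics/g_t.png",draw("top",im,L,(110,130,290,260),4))
```

```text
t 12.65 pos [ 0.5477 -0.0318  0.0726] jaw 0.03 q [ 0.51  0.3  -0.57  1.87  0.19  1.02 -0.11] F [-0.7 -2.5  0.8] w 0.159
  turn [ 0.     0.001 -0.   ] shift [ 0.0003 -0.     -0.    ] norm 0.0
[0.54553659 0.04170551 0.0725226 ]
```

View pics/g_s.png

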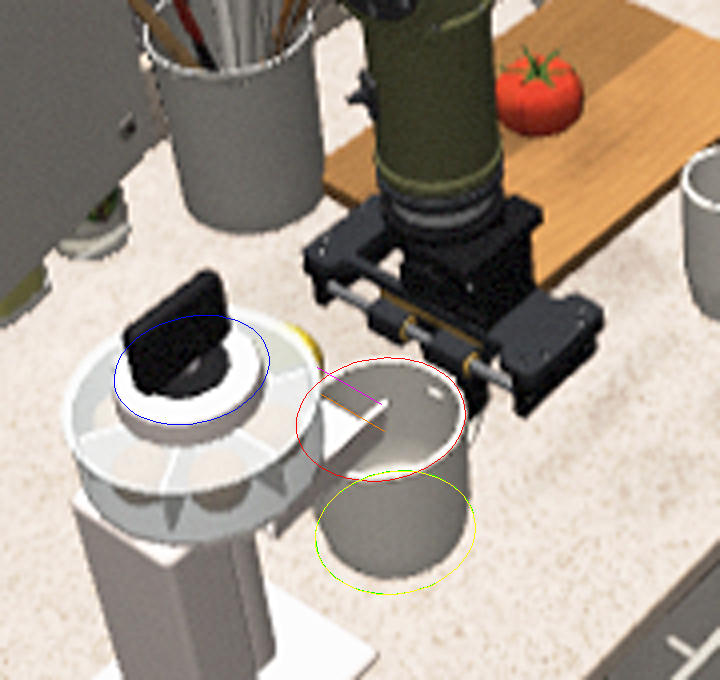

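View pics/g_t.png

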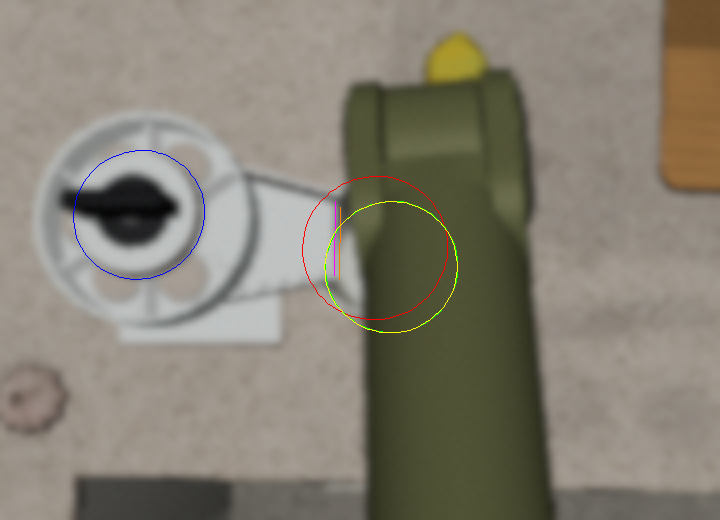

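Request:
step_arm(plan=[[[0,0,0],[0,0,0],220],[[0,0,0],[0,0,0],180],[[0,0,0],[0,0,0],120],[[0,0,0],[0,0,0],60],[[0,0,0],[0,0,0],60],[[0,0,0],[0,0,0],60],[[0,0,0],[0,0,-0.01],60],[[0,0,0],[0,0,-0.03],60],[[0,0,0],[0,0,-0.06],60],[[0,0,0],[0,0,-0.1],60]])

```text
time: 14.0
position: [0.547, -0.0314, 0.1733]
tool_rot: [-2.187, -2.254, 0.001]
ft_force: [-0.3, 0.6, 0.4]
grip_width: 0.761
```

Request:
step_arm(plan=[[[0,0,0],[0,0,-0.02],60],[[0,0,0],[0,0,-0.04],60],[[0,0,0],[0,0,-0.07],60],[[0,0,0],[0,0,-0.1],60],[[0,0,0],[0,0,-0.13],60],[[0,0,0],[0,0,-0.15],60],[[0,0,0],[0,0,-0.165],60],[[0,0,0],[0,0,-0.175],60],[[0,0,0],[0,0,-0.175],60],[[0,0,0],[0,0,-0.175],60]])

```text
time: 15.25
position: [0.5473, -0.0315, 0.3465]
tool_rot: [-2.187, -2.254, 0.001]
ft_force: [0.2, -0.2, -0.2]
grip_width: 0.767
```

Run:
```python
from mv import *
from ov import *
goal([.5415,.172,.35],-.05,False)
m=[.5455,.0417]
L=[(circ(m,.0525,.108),(0,0,255)),(circ(m,.0525,0),(0,255,0))]
im=ctrl.get_image("scene")[:,:,::-1].copy(); cv2.imwrite("pics/h0.png",im)
cv2.imwrite("pics/h_s.png",draw("scene",im,L,(110,130,290,300),4))
im=ctrl.get_image("top")[:,:,::-1].copy()
cv2.imwrite("pics/h_t.png",draw("top",im,L,(110,130,290,260),4))
```

```text
t 15.25 pos [ 0.5473 -0.0315  0.3465] jaw 0.03 q [ 0.55  0.11 -0.59  1.51  0.06  1.55 -0.01] F [ 0.2 -0.2 -0.2] w 0.767
  turn [-0.001 -0.     0.08 ] shift [ 0.2035  0.0003 -0.0034] norm 0.204
```

View pics/h_s.png

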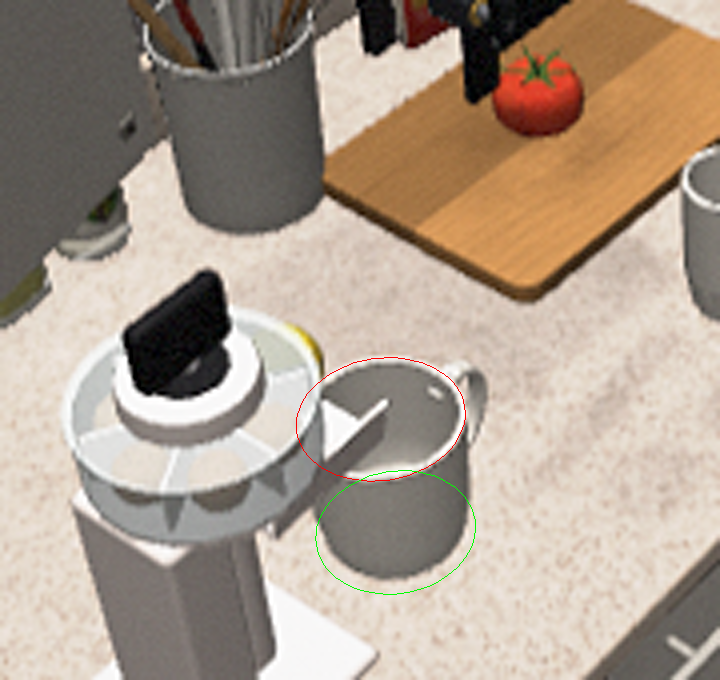

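View pics/h_t.png

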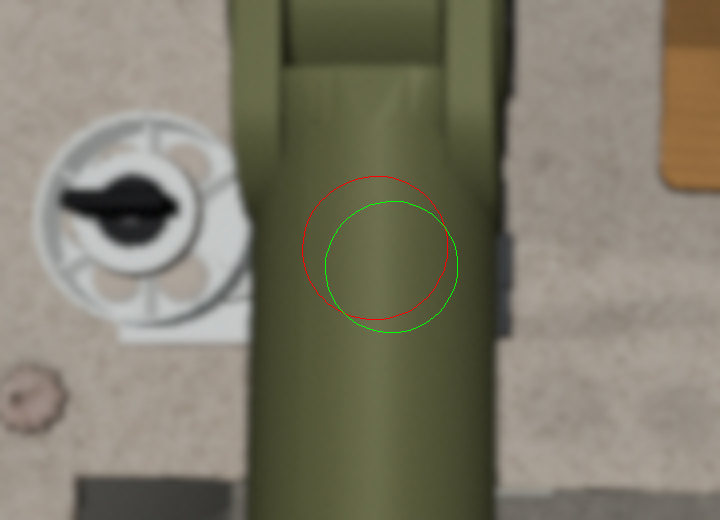

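Request:
step_arm(plan=[[[0,0,0.01],[0.01,0,-0.003],60],[[0,0,0.02],[0.035,0,-0.003],60],[[0,0,0.03],[0.065,0,-0.003],60],[[0,0,0.04],[0.095,0,-0.003],60],[[0,0,0.05],[0.125,0,-0.003],60],[[0,0,0.06],[0.155,0,-0.003],60],[[0,0,0.07],[0.18,0,-0.003],60],[[0,0,0.08],[0.197,0,-0.003],60],[[0,0,0.08],[0.204,0,-0.003],60],[[0,0,0.08],[0.204,0,-0.003],60]])

```text
time: 16.6
position: [0.5412, 0.1729, 0.3503]
tool_rot: [-2.275, -2.166, 0.0]
ft_force: [-0.2, 0.4, -1.0]
grip_width: 0.765
```

Run:
```python
from mv import *
from ov import *
goal([.5415,.172,.283],-.05,False)
p=ctrl.get_state()["position"]
L=disp(.5415,.172,np.pi/2+.03,np.pi/2-.05)[-2:]
im=ctrl.get_image("scene")[:,:,::-1].copy()
cv2.imwrite("pics/i_s.png",draw("scene",im,L,(80,110,260,280),4))
```

```text
t 16.6 pos [0.5412 0.1729 0.3503] jaw -0.049 q [ 0.29  0.17 -0.74  1.45  0.12  1.56 -0.49] F [-0.2  0.4 -1. ] w 0.765
  turn [-0.     0.     0.001] shift [-0.0009  0.0003  0.0673] norm 0.067
```

View pics/i_s.png

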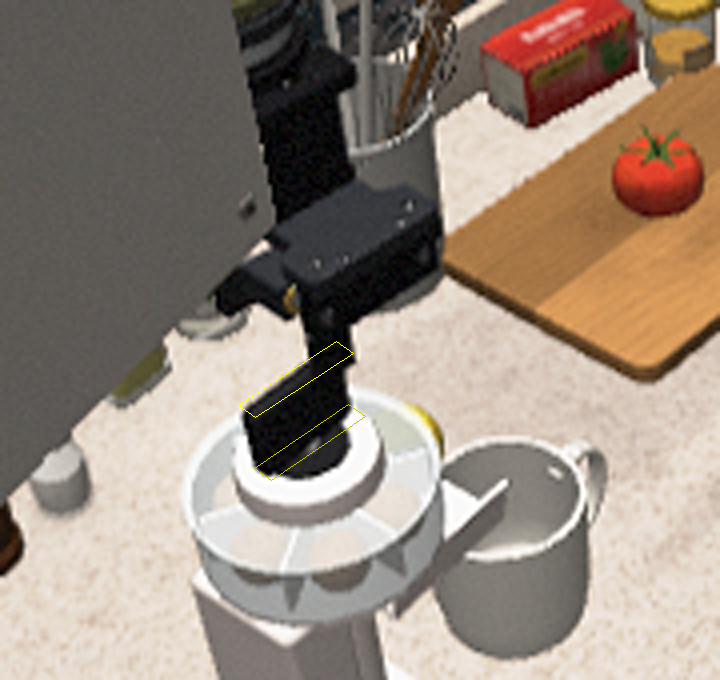

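Run:
```python
from h import *
def P(n): K,R,t=cam(n); return K@np.c_[R,t]
def tri(a,b):
    X=cv2.triangulatePoints(P("scene"),P("top"),np.array(a,float).reshape(2,1),np.array(b,float).reshape(2,1)).ravel(); X=X[:3]/X[3]; return X,proj("scene",X),proj("top",X)
print(tri((148,164),(80,105)))
for z in(.4,.5,.6,.7,.8): print(z,back("scene",(148,164),z),back("top",(80,105),z),back("top",(0,45),z),back("scene",(80,235),z), back("top",(60,218),z))
```

```text
(array([0.57870557, 0.20405758, 0.45626154]), array([[114.76591947, 147.07860118]]), array([[102.78513495, 148.50225827]]))
0.4 [[0.5521262 0.1580513 0.4      ]] [[0.68869548 0.28387792 0.4       ]] [[0.82251957 0.47410539 0.4       ]] [[0.49673064 0.35758029 0.4       ]] [[0.43965408 0.30419442 0.4       ]]
0.5 [[0.44290874 0.23220034 0.5       ]] [[0.65254744 0.23733824 0.5       ]] [[0.77010223 0.40443932 0.5       ]] [[0.39671663 0.39857947 0.5       ]] [[0.43378257 0.25518482 0.5       ]]
0.6 [[0.33369127 0.30634939 0.6       ]] [[0.6163994  0.19079856 0.6       ]] [[0.71768488 0.33477325 0.6       ]] [[0.29670262 0.43957864 0.6       ]] [[0.42791107 0.20617521 0.6       ]]
0.7 [[0.22447381 0.38049843 0.7       ]] [[0.58025136 0.14425888 0.7       ]] [[0.66526754 0.26510718 0.7       ]] [[0.1966886  0.48057782 0.7       ]] [[0.42203957 0.15716561 0.7       ]]
0.8 [[0.11525635 0.45464748 0.8       ]] [[0.54410332 0.0977192  0.8       ]] [[0.6128502 0.1954411 0.8      ]] [[0.09667459 0.521577   0.8       ]] [[0.41616807 0.10815601 0.8       ]]
```

View pics/h0.png

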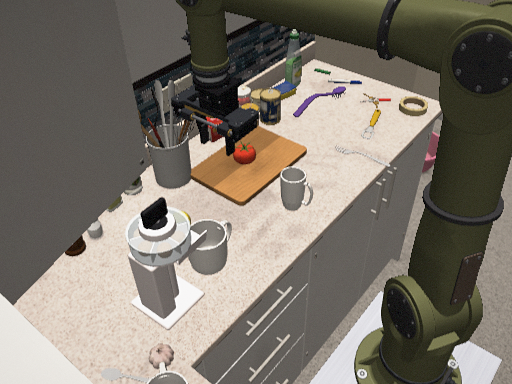

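Run:
```python
from h import *
a=ctrl.get_image("scene")[:,:,::-1];b=ctrl.get_image("top")[:,:,::-1]
cv2.imwrite("pics/j.png",cv2.resize(np.vstack([a[:300],b[:300]]),None,fx=1,fy=1))
```

```text
(no output)
```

View pics/j.png

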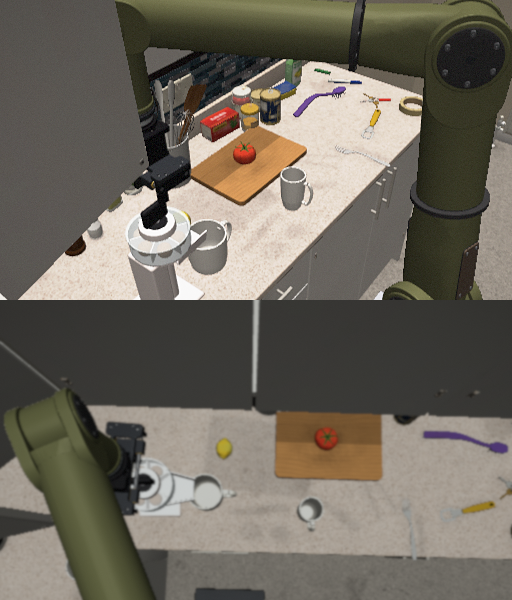

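Request:
step_arm(plan=[[[0,0,0],[-0.001,0,0.01],60],[[0,0,0],[-0.001,0,0.02],60],[[0,0,0],[-0.001,0,0.03],60],[[0,0,0],[-0.001,0,0.042],60],[[0,0,0],[-0.001,0,0.054],60],[[0,0,0],[-0.001,0,0.062],60],[[0,0,0],[-0.001,0,0.067],60],[[0,0,0],[-0.001,0,0.067],60],[[0,0,0],[-0.001,0,0.067],60],[[0,0,0],[-0.001,0,0.067],60]])

```text
time: 18.0
position: [0.5416, 0.1716, 0.2837]
tool_rot: [2.276, 2.165, 0.001]
ft_force: [0.2, -0.5, -0.7]
grip_width: 0.767
```

Request:
step_arm(plan=[[[0,0,0],[0,0,0],150],[[0,0,0],[0,0,0],200],[[0,0,0],[0,0,0],255],[[0,0,0],[0,0,0],255],[[0,0,0],[0,0,0],255],[[0,0,0],[0,0,0],255],[[0,0,0],[0,0,0],255],[[0,0,0],[0,0,0],255],[[0,0,0],[0,0,0],255],[[0,0,0],[0,0,0],255]], squeeze=35)

```text
time: 19.25
position: [0.5421, 0.171, 0.2833]
tool_rot: [2.276, 2.164, 0.001]
ft_force: [4.3, -0.8, -3.6]
grip_width: 0.153
```

Run:
```python
from mv import *
goal([.5415,.172,.283],-.05,False)
print(ctrl.get_state()["torque"])
a=ctrl.get_image("scene")[:,:,::-1];b=ctrl.get_image("top")[:,:,::-1]
z=lambda a,u,v:cv2.resize(a[v:v+100,u:u+130],None,fx=4,fy=4,interpolation=cv2.INTER_CUBIC)[:300]
cv2.imwrite("pics/k.png",np.vstack([z(a,110,150),z(b,80,150)]))
```

```text
t 19.25 pos [0.5421 0.171  0.2833] jaw -0.051 q [ 0.3   0.19 -0.74  1.57  0.13  1.43 -0.5 ] F [ 4.3 -0.8 -3.6] w 0.153
  turn [ 0.001  0.    -0.001] shift [ 0.001  -0.0007  0.0003] norm 0.001
[-0.26691121 -1.20337032  0.05796053]
```

View pics/k.png

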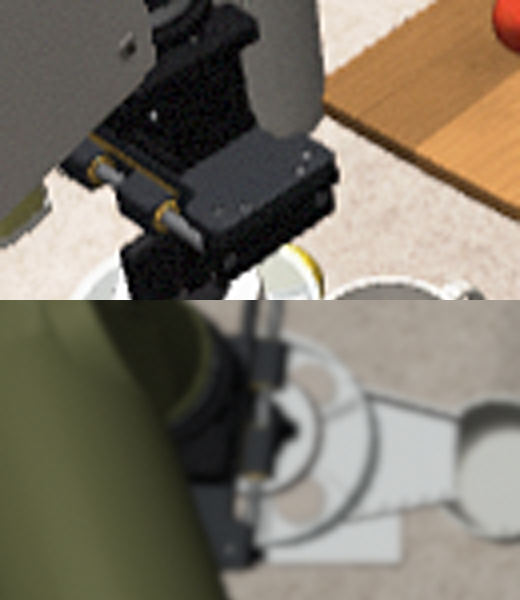

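Request:
step_arm(plan=[[[0,0,0.08],[0,0,0],255],[[0,0,0.2],[0,0,0],255],[[0,0,0.34],[0,0,0],255],[[0,0,0.48],[0,0,0],255],[[0,0,0.62],[0,0,0],255],[[0,0,0.76],[0,0,0],255],[[0,0,0.9],[0,0,0],255],[[0,0,1.0],[0,0,0],255],[[0,0,1.06],[0,0,0],255],[[0,0,1.06],[0,0,0],255]])

```text
time: 20.6
position: [0.5394, 0.1728, 0.2833]
tool_rot: [-3.056, -0.721, 0.005]
ft_force: [-4.1, 2.0, 2.1]
grip_width: 0.16
```

```bash
cat > look.py <<'E'
import sys
from mv import *
s=ctrl.get_state(); goal(s["position"],-.05-float(sys.argv[2]),True)
print(ctrl.get_state()["torque"].round(2))
a=ctrl.get_image("scene")[:,:,::-1];b=ctrl.get_image("top")[:,:,::-1]
z=lambda a,u,v:cv2.resize(a[v:v+100,u:u+150],None,fx=4,fy=4,interpolation=cv2.INTER_CUBIC)
cv2.imwrite(f"pics/{sys.argv[1]}.png",np.vstack([z(a,110,180)[:300],z(b,110,150)[:280]]))
E
python3 look.py l 1.047
```

```text
t 20.6 pos [0.5394 0.1728 0.2833] jaw -1.107 q [ 0.21  0.17 -0.64  1.57  0.1   1.43 -1.54] F [-4.1  2.   2.1] w 0.16
  turn [-0.002  0.003 -0.01 ] shift [0. 0. 0.] norm 0.0
[0.11 0.76 0.18]
```

View pics/l.png

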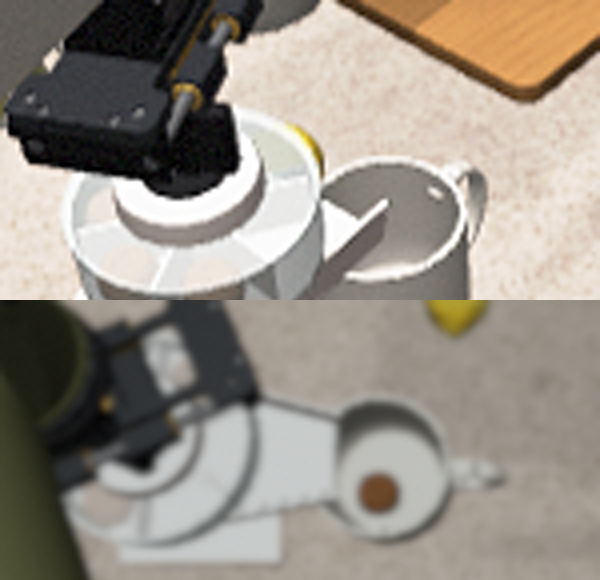

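Request:
step_arm(plan=[[[0,0,0],[0,0,0],180],[[0,0,0],[0,0,0],100],[[0,0,0],[0,0,0],60],[[0,0,0],[0,0,0],60],[[0,0,0],[0,0,0],60],[[0,0,0],[0,0,-0.015],60],[[0,0,0],[0,0,-0.03],60],[[0,0,0],[0,0,-0.045],60],[[0,0,0],[0,0,-0.055],60],[[0,0,0],[0,0,-0.055],60]])

```text
time: 21.95
position: [0.5418, 0.1717, 0.3394]
tool_rot: [3.059, 0.717, 0.003]
ft_force: [0.8, -0.6, 0.7]
grip_width: 0.766
```

Request:
step_arm(plan=[[[0,0,-0.12],[0,0,0],60],[[0,0,-0.28],[0,0,0],60],[[0,0,-0.45],[0,0,0],60],[[0,0,-0.62],[0,0,0],60],[[0,0,-0.79],[0,0,0],60],[[0,0,-0.96],[0,0,0],60],[[0,0,-1.13],[0,0,0],60],[[0,0,-1.3],[0,0,0],60],[[0,0,-1.45],[0,0,0],60],[[0,0,-1.55],[0,0,0],60]])

```text
time: 23.2
position: [0.5411, 0.1713, 0.3376]
tool_rot: [-1.678, -2.655, 0.001]
ft_force: [0.3, -0.1, -0.3]
grip_width: 0.764
```

```bash
python3 look.py m 1.047; python3 -c "
from mv import *
goal([.541,.172,.339],-.05-1.047+np.pi,False)"
```

```text
t 23.2 pos [0.5411 0.1713 0.3376] jaw 0.444 q [ 0.32  0.18 -0.78  1.47  0.13  1.54 -0.01] F [ 0.3 -0.1 -0.3] w 0.764
  turn [-1.000e-03  1.000e-03  1.541e+00] shift [0. 0. 0.] norm 0.0
[ 0.02 -0.12 -0.02]
t 23.3 pos [0.5412 0.1713 0.3377] jaw 0.44 q [ 0.32  0.18 -0.78  1.47  0.13  1.54 -0.01] F [0.  0.1 0.2] w 0.766
  turn [-1.000e-03 -1.000e-03 -1.604e+00] shift [ 0.0007  0.0001 -0.0013] norm 0.002
```

View pics/m.png

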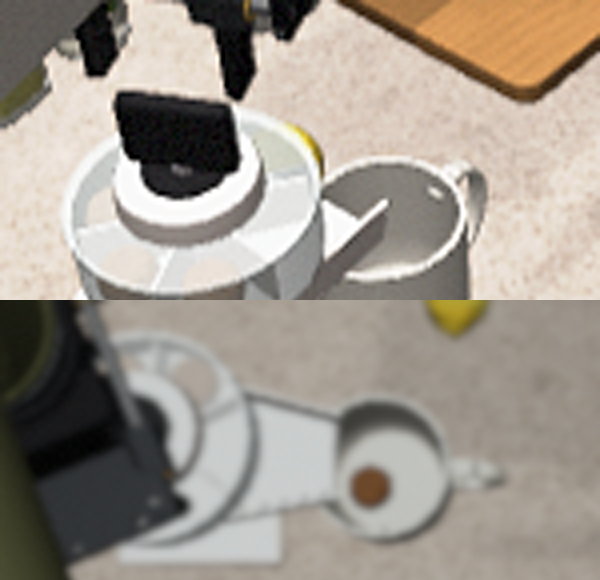

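Request:
step_arm(plan=[[[0,0,-0.12],[0,0,0],60],[[0,0,-0.28],[0,0,0],60],[[0,0,-0.45],[0,0,0],60],[[0,0,-0.62],[0,0,0],60],[[0,0,-0.79],[0,0,0],60],[[0,0,-0.96],[0,0,0],60],[[0,0,-1.13],[0,0,0],60],[[0,0,-1.3],[0,0,0],60],[[0,0,-1.46],[0,0,0],60],[[0,0,-1.6],[0,0,0],60]])

```text
time: 24.55
position: [0.5413, 0.1713, 0.3379]
tool_rot: [0.734, -3.054, 0.0]
ft_force: [0.1, 0.1, 0.3]
grip_width: 0.763
```

```bash
python3 look.py n 1.047; python3 -c "
from mv import *
goal([.541,.172,.283],-.05-1.047+np.pi,False)"
```

```text
t 24.55 pos [0.5413 0.1713 0.3379] jaw 2.042 q [ 0.47  0.22 -0.96  1.47  0.18  1.55  1.55] F [0.1 0.1 0.3] w 0.763
  turn [ 0.    -0.001 -0.002] shift [0. 0. 0.] norm 0.0
[ 0.09 -0.1   0.03]
t 24.65 pos [0.5413 0.1713 0.3379] jaw 2.039 q [ 0.47  0.22 -0.96  1.47  0.18  1.55  1.55] F [ 0.8  0.3 -0.3] w 0.764
  turn [ 0.    -0.001 -0.006] shift [-0.0001  0.0007  0.0549] norm 0.055
```

View pics/n.png

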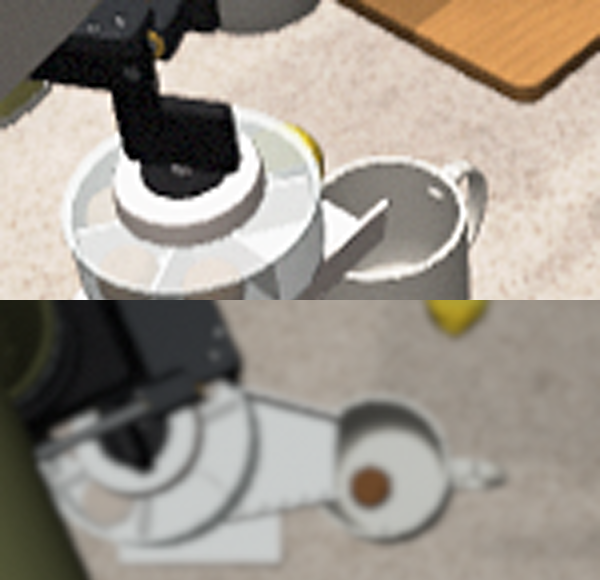

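Request:
step_arm(plan=[[[0,0,0],[0,0,0.012],60],[[0,0,0],[0,0,0.028],60],[[0,0,0],[0,0,0.044],60],[[0,0,0],[0,0,0.054],60],[[0,0,0],[0,0,0.055],60],[[0,0,0],[0,0,0.055],60],[[0,0,0],[0,0,0.055],150],[[0,0,0],[0,0,0.055],200],[[0,0,0],[0,0,0.055],255],[[0,0,0],[0,0,0.055],255]])

```text
time: 25.9
position: [0.5414, 0.1715, 0.2834]
tool_rot: [-0.73, 3.055, -0.0]
ft_force: [0.6, -0.4, 0.6]
grip_width: 0.396
```

Request:
step_arm(plan=[[[0,0,0],[0,0,0],255],[[0,0,0],[0,0,0],255],[[0,0,0],[0,0,0],255],[[0,0,0.12],[0,0,0],255],[[0,0,0.28],[0,0,0],255],[[0,0,0.44],[0,0,0],255],[[0,0,0.6],[0,0,0],255],[[0,0,0.76],[0,0,0],255],[[0,0,0.92],[0,0,0],255],[[0,0,1.05],[0,0,0],255]])

```text
time: 27.15
position: [0.5404, 0.1754, 0.2833]
tool_rot: [-0.899, -3.009, -0.007]
ft_force: [-1.2, 7.3, -2.9]
grip_width: 0.156
```

```bash
python3 look.py o 2.094
```

```text
t 27.15 pos [0.5404 0.1754 0.2833] jaw 0.99 q [ 0.36  0.2  -0.82  1.57  0.15  1.44  0.52] F [-1.2  7.3 -2.9] w 0.156
  turn [ 0.004 -0.003 -0.008] shift [0. 0. 0.] norm 0.0
[ 1.59 -0.06  0.23]
```

View pics/o.png

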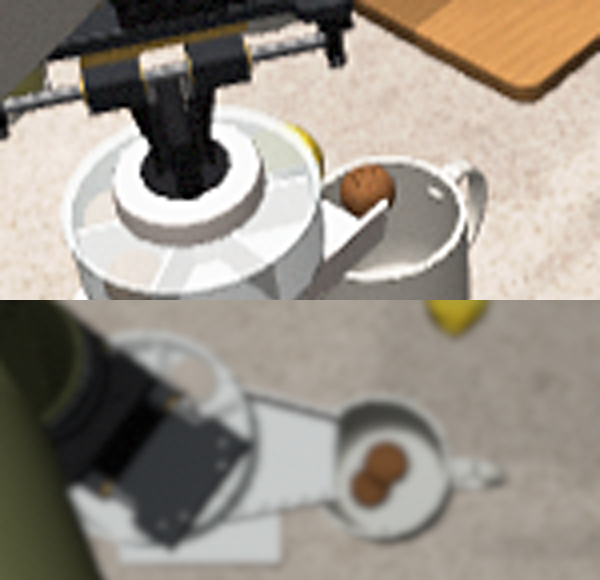

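Request:
step_arm(plan=[[[0,0,0],[0,0,0],255],[[0,0,0],[0,0,0],255],[[0,0,0.12],[0,0,0],255],[[0,0,0.28],[0,0,0],255],[[0,0,0.44],[0,0,0],255],[[0,0,0.6],[0,0,0],255],[[0,0,0.76],[0,0,0],255],[[0,0,0.92],[0,0,0],255],[[0,0,1.04],[0,0,0],255],[[0,0,1.04],[0,0,0],255]])

```text
time: 28.5
position: [0.5424, 0.1763, 0.2833]
tool_rot: [-2.271, -2.167, -0.012]
ft_force: [6.7, 10.8, -5.0]
grip_width: 0.16
```

```bash
python3 look.py p 3.142
```

```text
t 28.5 pos [0.5424 0.1763 0.2833] jaw -0.047 q [ 0.27  0.18 -0.71  1.57  0.12  1.43 -0.5 ] F [ 6.7 10.8 -5. ] w 0.16
  turn [ 0.004 -0.007  0.004] shift [0. 0. 0.] norm 0.0
[ 1.97 -1.08  0.02]
```

View pics/p.png

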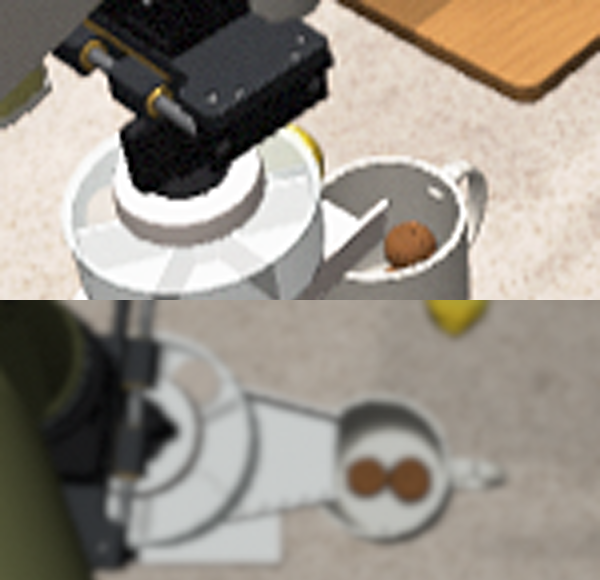

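Request:
step_arm(plan=[[[0,0,0],[0,0,0],180],[[0,0,0],[0,0,0],100],[[0,0,0],[0,0,0],60],[[0,0,0],[0,0,0],60],[[0,0,0],[0,0,0],60],[[0,0,0],[0,0,-0.015],60],[[0,0,0],[0,0,-0.03],60],[[0,0,0],[0,0,-0.045],60],[[0,0,0],[0,0,-0.06],60],[[0,0,0],[0,0,-0.065],60]])

```text
time: 29.85
position: [0.5418, 0.1717, 0.3499]
tool_rot: [2.276, 2.165, 0.003]
ft_force: [-0.8, 0.3, 0.5]
grip_width: 0.765
```

```bash
python3 look.py q 3.142
python3 - <<'E'
from mv import *
from ov import *
t=ctrl.get_image("scene")[:,:,::-1].copy()
cv2.imwrite("pics/q2.png",draw("scene",t,[],(110,190,260,290),5))
E
```

```text
t 29.85 pos [0.5418 0.1717 0.3499] jaw -0.05 q [ 0.27  0.17 -0.71  1.45  0.11  1.56 -0.49] F [-0.8  0.3  0.5] w 0.765
  turn [ 0.002 -0.001  0.   ] shift [0. 0. 0.] norm 0.0
[-0.03 -0.08 -0.  ]
```

View pics/q.png

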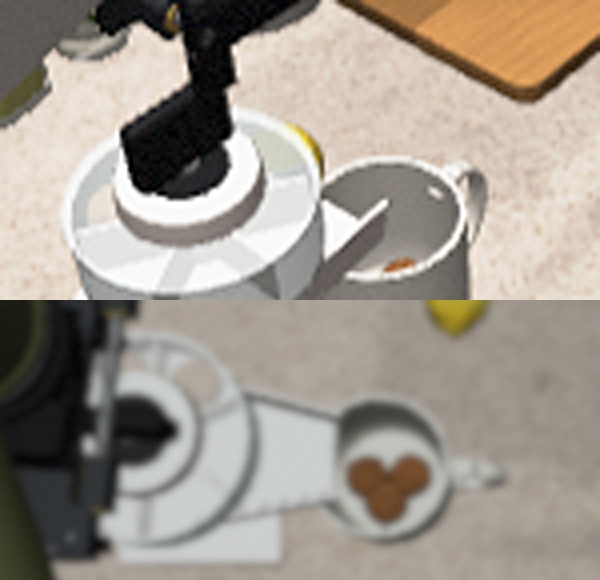

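View pics/q2.png

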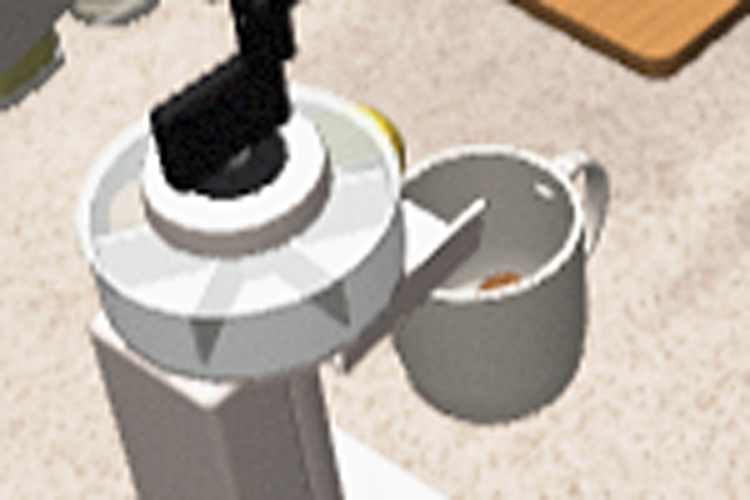

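Request:
step_arm(plan=[[[0,0,0],[0,0,-0.01],60],[[0,0,0],[-0.03,0,-0.02],60],[[0,0,0],[-0.07,0,-0.02],60],[[0,0,0],[-0.11,0,-0.02],60],[[0,0,0],[-0.15,0,-0.02],60],[[0,0,0],[-0.19,0,-0.02],60],[[0,0,0],[-0.23,0,-0.02],60],[[0,0,0],[-0.26,0,-0.02],60],[[0,0,0],[-0.28,0,-0.02],60],[[0,0,0],[-0.29,0,-0.02],60]])

```text
time: 31.25
position: [0.5269, -0.1189, 0.3683]
tool_rot: [-2.277, -2.164, 0.0]
ft_force: [0.6, 1.1, 0.3]
grip_width: 0.767
```

Run:
```python
from ov import *
m=[.5455,.0417]; L=[(circ((.5018,-.2686),.036,.12),(0,0,255))]
a=ctrl.get_image("top")[:,:,::-1].copy();s=ctrl.get_image("scene")[:,:,::-1].copy()
K=disp(.5415,.172,np.pi/2+.03,np.pi/2-.05)[-2:]
cv2.imwrite("pics/r.png",np.vstack([draw("top",a,L,(100,140,340,240),3),draw("scene",s,L+K,(100,150,340,250),3)]))
```

```text
(no output)
```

View pics/r.png

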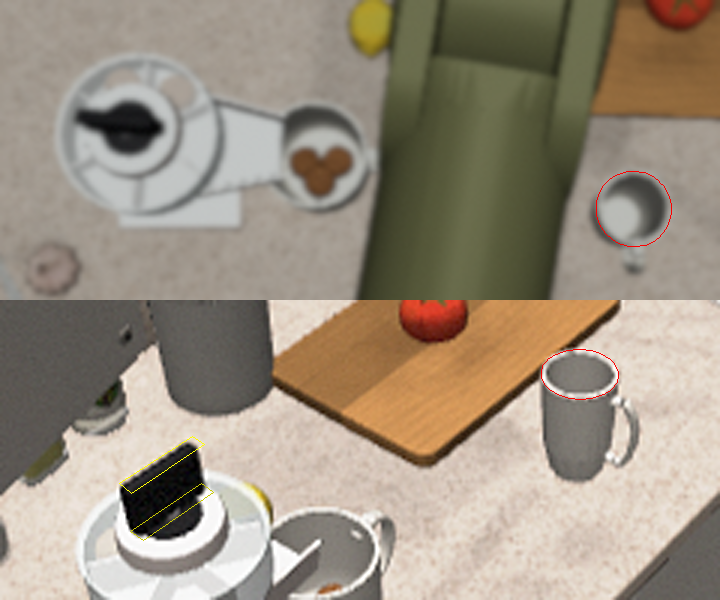

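Run:
```python
from ov import *
t0=cv2.imread("pics/a_top.png");s0=cv2.imread("pics/a_scene.png")
t=ctrl.get_image("top")[:,:,::-1].copy();s=ctrl.get_image("scene")[:,:,::-1].copy()
A=np.hstack([draw("top",x,[],(115,155,170,205),6) for x in(t0,t)]);B=np.hstack([draw("scene",x,[],(120,190,175,235),6) for x in(s0,s)])
cv2.imwrite("pics/s.png",np.vstack([A,B]))
```

```text
(no output)
```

View pics/s.png

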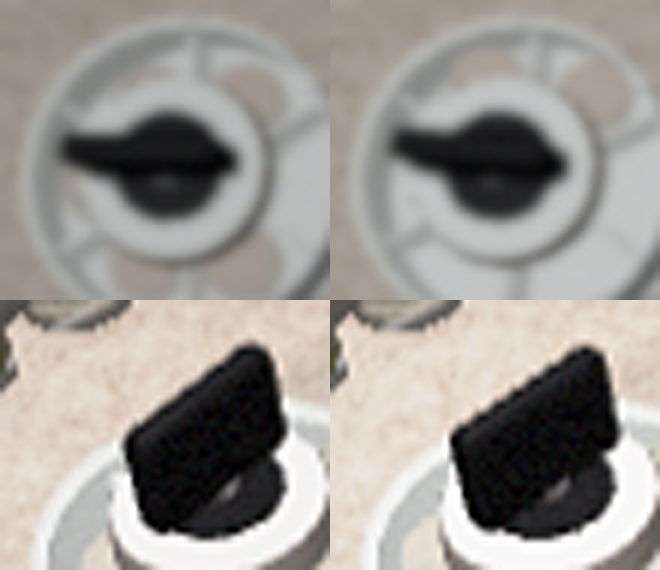

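```bash
cat > fit.py <<'E'
from ov import *
from scipy.optimize import minimize
def bar(k,x,y):
    c,s=np.cos(k),np.sin(k)
    return np.array([[a*.032*c-b*.007*s+x,a*.032*s+b*.007*c+y,z] for z in(.262,.308) for a,b in((1,1),(1,-1),(-1,-1),(-1,1))])
def hull(n,P,box,f):
    q=((proj(n,P)+.5-[box[0],box[1]])*f)
    m=np.zeros(((box[3]-box[1])*f,(box[2]-box[0])*f),np.uint8)
    cv2.fillConvexPoly(m,cv2.convexHull(q.astype(np.float32)).astype(np.int32),255); return m
def run(n,img,box,th):
    f=8;u0,v0,u1,v1=box
    g=cv2.resize(cv2.cvtColor(img,cv2.COLOR_BGR2GRAY)[v0:v1,u0:u1],None,fx=f,fy=f,interpolation=cv2.INTER_CUBIC)
    D=g<th
    best=[]
    for k in np.arange(-.3,.2,.02):
      for dx in np.arange(-.005,.006,.0025):
        for dy in np.arange(-.005,.006,.0025):
          P=bar(np.pi/2+k,.5415+dx,.172+dy)
          m=hull(n,P,box,f)>0
          base=hull(n,circ((.5415+dx,.172+dy),.0205,.262),box,f)>0
          M=m|base
          best.append(((M&D).sum()/(M|D).sum(),k,dx,dy))
    best.sort(reverse=True); return best[:3]
if __name__=="__main__":
    t0=cv2.imread("pics/a_top.png");s0=cv2.imread("pics/a_scene.png")
    t=ctrl.get_image("top")[:,:,::-1].copy();s=ctrl.get_image("scene")[:,:,::-1].copy()
    for nm,im,b in(("top",t0,(118,165,165,202)),("top",t,(118,165,165,202)),("scene",s0,(138,192,174,230)),("scene",s,(138,192,174,230))):
        print(nm,[np.round(x,3) for x in run(nm,im,b,75)])
E
python3 fit.py
```

```text
top [array([ 0.8  , -0.1  ,  0.   ,  0.002]), array([ 0.799, -0.08 ,  0.   ,  0.002]), array([ 0.799, -0.04 ,  0.002,  0.002])]
top [array([ 0.802, -0.14 ,  0.002,  0.002]), array([ 0.801, -0.16 ,  0.002,  0.002]), array([ 0.798, -0.12 ,  0.002,  0.002])]Traceback (most recent call last):
  File "fit.py", line 28, in <module>
    print(nm,[np.round(x,3) for x in run(nm,im,b,75)])
                                     ~~~^^^^^^^^^^^^
  File "fit.py", line 20, in run
    base=hull(n,circ((.5415+dx,.172+dy),.0205,.262),box,f)>0
         ~~~~^^^^^^^^^^^^^^^^^^^^^^^^^^^^^^^^^^^^^^^^^^^^^
  File "fit.py", line 7, in hull
    q=((proj(n,P)+.5-[box[0],box[1]])*f)
        ~~~~^^^^^
  File "h.py", line 8, in proj
    K,R,t=cam(n); q=(np.atleast_2d(P)@R.T+t)@K.T; return q[:,:2]/q[:,2:]
          ~~~^^^
  File "h.py", line 4, in cam
    c=ctrl.calibration(n); f=192/np.tan(np.radians(c["fov_y"]/2))
ValueError: time passes only in moves, steps and waits
```

Run:
```python
from bench import ctrl
s=ctrl.get_state(); print(s["time"],s["ft_force"])
print(ctrl.close_job())
```

```text
31.55 [1.31534326 1.13738783 0.73752883]
the job is handed in; nothing more can be done
None
```

I set the wide mug down under the spout, let go of it, and turned the knob clockwise by three clicks. Then I backed the arm away and handed the job in at about 31.6 s.

**How it was done:** I carried the mug by its handle over the tall cup and brought it in low to the drop point. The first click was one turn; I then re-gripped the knob and turned it two more clicks.

**Last checks:**
- **Walnuts:** the top picture shows three in the mug and two still in the drum.
- **Mug:** it is upright, with its rim partly under the spout. When I let go it was within about one pixel of where I meant to put it.
- **Tall cup:** it has not moved; its rim still matches the outline I measured at the start.
- **Forces:** readings stayed within about 11 N on each axis while turning the knob. At the end they were about 1 N, with the gripper clear of everything.

**What disagreed:** a rough fit in the top picture puts the knob about 3–4° past the exact third click. The tool's own angle read 180° while it was gripping. That is far less than the roughly 30° at which a fourth nut would drop, so I left it alone. The same check on the scene picture stopped with an error, so this rests on one camera only.

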